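# Isolate the furnace and pop its fuse hatch

### The arm

A 6-joint arm with a two-finger parallel gripper is mounted at the origin on the work surface. World frame = base frame: x ahead of the robot, y to its left, z up, the work surface at z = 0. Lengths are in m, angles in degrees, forces in N, time in s.
With the tool pointing down it reaches from about 0.25 to 0.725 m from the base axis. Payload 9.7 kg.
Tool frame: the origin (TCP) lies at the very end of the fingers, on their centre line; the grasp point (between the pads) lies grasp_offset behind it (grasp_offset is the distance from the TCP to the grasp point, in m); z points along the fingers, y is the line along which they close (so a half turn about z gives the same grasp; the last joint's range is limited). The gripper opens to 85 mm and grips with 20 to 120 N. Pads are 22 mm wide; open, the fingers measure 114 mm over their backs; the gripper's body (76 mm by 85 mm) begins 54 mm behind the grasp point. The pads swing forward as they close: fully open they stand 13 mm farther back than shut.
Start: joints at [-73.224, 4.979, 10.078, 95.1, 0, 90], TCP at [0.159, -0.527, 0.231] pointing down, gripper open.
Joint ranges: [-179.16, 179.16], [-48.56, 103.87], [-65.8, 70.77], [-126.05, 130.52], [-82.76, 87.17], [-180, 180]. Speed limits (degrees/s): [127.2, 127.2, 147.25, 180, 180, 180].

### API

Orientations are given as [roll, pitch, yaw] about the fixed x, y, z axes, in that order (R = Rz(yaw) Ry(pitch) Rx(roll)).
In Python, from workcell import get_obs, camera, calibration, job_done, recognise, cut_out, mark_of, grasp_offset gives the robot as it stands.
- The arm moves only by the tool servo_tool, never from a script. Its argument "moves" is a list of rows, each a list of 3 entries, a list of its own where there are three numbers: the turn, a rotation vector about the tool's x, y, z in degrees, then the shift along the tool's x, y, z in m, then the opening in per cent of the stroke, from 0 (shut) to 100 (fully open). In form: [[[ax, ay, az], [x, y, z], claw], ...]. A call has 1 to 12 rows; each row shifts and turns the commanded pose from where the row before left it, along the tool's axes as they then stand; what a row does not reach is not made up. A row lasts 1/10 s, in which the tool goes at most 50 mm and 8.59 degrees, less where a joint would pass 70% of its speed; a pose out of reach is approached as far as the arm can. A call is refused whole if a number of a shift passes 0.05 or a number of a turn 8.59, either way. A call with a gripper value outside its range is refused whole. The fingers move at their own pace and stop on an object; "force" is the grip in N (left out, the last holds). Time passes only in rows, so rows that do not move let the fingers close. It gives the time, the measured TCP pose, the force, the opening and the grip force at its end, in the units of the state.
- get_obs(): the state, without advancing time (a new reading comes with each control period).
- camera(name): name is "scene" or "top" or "wrist"; returns (picture, depth): 384x512x3 uint8, red, green, blue; 384x512 float32, m along the optical axis (not along the pixel's ray), 0 where there is no reading.
- calibration(name): a dict with "camera_matrix" (3x3 intrinsics, pixels), "dist" ([k1, k2, p1, p2, k3] as OpenCV has them; the pictures are not rectified), "R" (3x3) and "t" (3): a world point X has camera coordinates R X + t. Camera axes: x right, y down, z forward; pixel columns grow to the right and rows downward; lengths in m; the calibration is good to about 2 mm. A picture is of the moment at which its call begins: read the wrist's pose just before it. calibration takes no time and is no camera call; for the wrist camera it gives the pose at the moment of the call.
- job_done(): hands the job in; it is judged then, once.
Trained networks look in the newest picture that a camera, given by its name, has taken for a name from the list of things; names that differ only in an ending like _2 or _b are one class to them, and where a whole thing is asked for, a point or a joint stands for the part that bears it (a point fixed in the world has none). Each returns a list of dicts, best first, with "score" (0 to 1); they miss things now and then, are a little off and sometimes report something else, mostly with a low value. They report only what shows in the picture. A call takes as long as a camera call.
- recognise(name, camera): "xyz" ([x, y, z] in m, in the coordinates of the camera as it stood for that picture, good to about 4 mm: the middle of the surface that is visible of it).
- cut_out(name, camera): "mask" (384x512 bool, what is visible of it).
- mark_of(name, camera): "xyz" ([x, y, z] in m, in the coordinates of the camera as it stood for that picture, good to about 4 mm: a listed point, or the origin of a listed thing).
The state is a dict: "time": time; "q": joint angles; "qd": joint speeds; "joint_efforts": joint torques, N m; "ee_pos": TCP position; "tcp_rot": TCP orientation; "wrist_force": force on the tool from outside, world axes, zero at the start; "torque": the same for the moment, N m; "opening": finger opening in m; "grasp_force": force on a finger pad.
Only numpy, scipy, OpenCV 4.12 (cv2) and the standard library are available. Lean on these libraries where they do the work, as an engineer would, in place of code of your own. Each camera call takes 0.05 s, during which the arm holds its last target. There are 200 camera calls.

### The job

The furnace control box, the white one with the orange hatch, needs its fuses looked at. Push its red lever all the way over to the far side to switch it off, and only then press the front edge of the orange hatch down once with a fingertip and let go, so that it pops up by itself; then stay clear of the hatch for two seconds to see that it stays open. Do not push the hatch shut again, leave the grey logger box's blue hatch and lever alone, and do not lift, shift or knock anything standing around.

Things in the scene. Friction and masses are not known exactly. Their poses are not given: they have to be found in the camera images.
- fuse_box: white furnace control box with the orange hatch, 220 mm deep (x), 240 wide (y), deck 90 mm high, fixed. Origin: centre of its underside; -x is its front, towards the robot (yaw within 0.3 rad), y left, z up. Hatch on the left half of the deck (y +50 mm), lever on the right half (y -65 mm). It stands on the left or the right of the table, the grey box on the other side.
- fuse_hatch (a joint): orange hatch lid in the white control box's deck, 81 mm front to back, 64 wide, 6 thick, standing 7 mm proud (top 97 mm above the table when shut). Hinged on its far edge (box frame x +8, y +50, height 94 mm). Joint: opening angle in rad, 0 to 0.02 shut and latched, 1.15 fully open, free front edge up. Springs open when the latch is released.
- fuse_press (a point): where to press: top face of the orange lid, 70 mm from the hinge, 11 mm from the front edge, three white ribs. Push-push latch: about 5 N pushes it down 5 mm to a stop (-0.075 rad); let go and the lid springs open. It follows a rising finger for some 50 mm, then swings clear to the far side. Pushing the open lid down latches it shut again.
- fuse_cam (a joint): hidden latch cam beneath the orange hatch, in m: 0 latched, about -0.005 once pressed in, above +0.006 once the lid has popped up past about 0.35 rad (re-armed: closing the lid would latch it). Moves by itself with the lid; not to be touched.
- fuse_lever (a joint): isolator lever of the white control box: 10 mm rod with a red ball 26 mm across, on a black block (70 x 50 x 25 mm). Ball centre 60 mm from the pivot at box frame x -45, y -65, height 112 mm. Joint in rad: 0 on, leaning 0.5 to the box's front (-x); 1.0 off, leaning 0.5 to its far side (+x); stops at both. About 1 N at the ball moves it; it stays where left.
- fuse_lever_tip (a point): centre of the red ball on that lever; moves with it.
- logger_box: grey data logger box with a blue hatch and a black-balled lever, otherwise the same size and layout as the white box; fixed; to be left alone.
- logger_hatch (a joint): blue (leave shut) hatch lid in the grey logger box's deck, 81 mm front to back, 64 wide, 6 thick, standing 7 mm proud (top 97 mm above the table when shut). Hinged on its far edge (box frame x +8, y +50, height 94 mm). Joint: opening angle in rad, 0 to 0.02 shut and latched, 1.15 fully open, free front edge up. Springs open when the latch is released.
- logger_lever (a joint): isolator lever of the grey logger box: 10 mm rod with a black ball 26 mm across, on a black block (70 x 50 x 25 mm). Ball centre 60 mm from the pivot at box frame x -45, y -65, height 112 mm. Joint in rad: 0 on, leaning 0.5 to the box's front (-x); 1.0 off, leaning 0.5 to its far side (+x); stops at both. About 1 N at the ball moves it; it stays where left.
- crucible_small: small white ceramic crucible, 40 mm across, 36 mm high, on the deck of the white box at its far left corner; loose, only standing by, origin at the centre of its underside, z up.
- crucible_large: white ceramic crucible, 64 mm across, 55 mm high, on the table near the robot; loose, only standing by, origin at the centre of its underside, z up.
- firebrick: yellowish firebrick, 114 x 64 x 50 mm, on the table at the right; loose, only standing by, origin at the centre of its underside, z up.
- flask: conical glass flask, 80 mm across, 120 mm high, beyond the boxes; loose, only standing by, origin at the centre of its underside, z up.
- beaker: glass beaker, 68 mm across, 85 mm high, beyond the boxes; loose, only standing by, origin at the centre of its underside, z up.
- screwdriver: screwdriver with a yellow handle lying on the table at the left; loose, only standing by, origin at its underside, x along the shaft.
- jar: closed jar with a blue cap, 60 mm across, 90 mm high, on the table at the right near the robot; loose, only standing by, origin at the centre of its underside, z up.

How it is judged:
By the outcome, as a careful person would: the job done as asked, in the order asked, and still so for the second after the job is handed in, with the robot touching nothing.
It also fails if it takes over 43 s, if anything falls off the work surface, if the arm or the gripper's body presses on something with over 40 N, if the wrist force passes 120 N, or if a joint passes its speed limit or range.

## Working session

There is one attempt and no reset: what is moved stays moved. The work goes in short steps, Python scripts to look and compute and a tool call to move; the robot and the scene stay as the last step left them, time stands still between calls to the robot, and variables do not carry over. Pictures are saved under pics/ and viewed, at most 10 in all, crops included, and the job is handed in when it is done.

Besides the shell and the picture viewer there is one more tool, called as name([rows], argument=value, ...), one row to a line, values as JSON. servo_tool: Moves the arm, as the interface text tells. Its arguments: {"type":"object","properties":{"moves":{"type":"array"},"force":{"type":"number"}},"required":["moves"]}

```bash
ls; mkdir -p pics; cat > h.py <<'E'
import numpy as np, cv2
from workcell import *
def world(p,cam,c=None):
    c=c or calibration(cam); return np.array(c["R"]).T@(np.array(p)-np.array(c["t"]))
def depth_pts(mask,depth,cam):
    c=calibration(cam); v,u=np.nonzero(mask&(depth>0))
    n=cv2.undistortPoints(np.stack([u,v],1).astype(float)[:,None],np.array(c["camera_matrix"]),np.array(c["dist"]))[:,0]
    z=depth[v,u]; P=np.c_[n*z[:,None],z]
    return (P-np.array(c["t"]).ravel())@np.array(c["R"])
E
python3 - <<'E'
from h import *
np.set_printoptions(precision=4,suppress=True)
s=get_obs();print(s['time'],s['ee_pos'],s['tcp_rot'],s['opening'],grasp_offset)
for cam in("scene","top"):
    im,d=camera(cam);cv2.imwrite(f"pics/{cam}0.png",im[:,:,::-1])
    for n in("fuse_box","fuse_press","fuse_lever_tip","logger_box","crucible_small","crucible_large","firebrick","flask","beaker","jar","screwdriver"):
        r=mark_of(n,cam)
        print(cam,n,[(round(x['score'],2),world(x['xyz'],cam)) for x in r[:2]])
    for n in("fuse_hatch","fuse_lever_tip"):
        r=cut_out(n,cam)
        if r:
            P=depth_pts(r[0]['mask'],d,cam);print(cam,n,len(P),P.mean(0),P.min(0),P.max(0))
print(get_obs()['time'])
E
```

```text
pics
0.0 [ 0.1587 -0.5264  0.2306] [-179.9233   -0.0016   16.7746] 0.0854531612955154 0.0187
scene fuse_box []
scene fuse_press []
scene fuse_lever_tip [(0.56, array([0.5049, 0.1707, 0.1661]))]
scene logger_box [(0.56, array([ 0.5862, -0.1714,  0.0013]))]
scene crucible_small [(0.52, array([0.6548, 0.3236, 0.0889])), (0.26, array([ 0.494 ,  0.4718, -0.0008]))]
scene crucible_large [(0.79, array([ 0.387 , -0.0055,  0.0027]))]
scene firebrick [(0.7, array([ 0.525 , -0.511 ,  0.0069]))]
scene flask []
scene beaker [(0.67, array([ 0.7677, -0.0594,  0.0029]))]
scene jar [(0.86, array([ 0.312 , -0.3773,  0.0002]))]
scene screwdriver [(0.93, array([ 0.4958,  0.4692, -0.0002]))]
scene fuse_lever_tip 104 [0.5083 0.1699 0.1592] [ 0.3682  0.0877 -0.0008] [0.5253 0.1819 0.1811]
top fuse_box [(0.65, array([ 0.5763,  0.2315, -0.0006])), (0.37, array([ 0.3877, -0.0138,  0.0018]))]
top fuse_press [(0.82, array([0.5157, 0.281 , 0.0947]))]
top fuse_lever_tip [(0.62, array([0.5035, 0.1688, 0.1642]))]
top logger_box [(0.72, array([ 0.5892, -0.1741,  0.001 ]))]
top crucible_small [(0.59, array([0.6536, 0.32  , 0.0891]))]
top crucible_large [(0.79, array([ 0.3863, -0.012 ,  0.0035]))]
top firebrick [(0.72, array([ 0.5207, -0.5075,  0.0005]))]
top flask [(0.89, array([0.7767, 0.0843, 0.0019])), (0.23, array([ 0.5252, -0.5099, -0.0018]))]
top beaker [(0.93, array([ 0.7705, -0.0595, -0.0011])), (0.65, array([ 0.3148, -0.3779,  0.0014]))]
top jar [(0.94, array([ 0.3144, -0.3751, -0.0018]))]
top screwdriver [(0.84, array([ 0.4979,  0.4633, -0.0043]))]
top fuse_hatch 501 [0.5423 0.2806 0.0966] [0.5024 0.2483 0.0885] [0.5837 0.3164 0.1038]
top fuse_lever_tip 47 [0.5006 0.1662 0.1745] [0.4891 0.1579 0.1419] [0.5164 0.1756 0.181 ]
1.4
```

```bash
python3 - <<'E'
from h import *
np.set_printoptions(precision=4,suppress=True)
im,d=camera("top")
# orange
hsv=cv2.cvtColor(im,cv2.COLOR_RGB2HSV)
m=(hsv[...,0]>5)&(hsv[...,0]<22)&(hsv[...,1]>130)&(hsv[...,2]>100)
P=depth_pts(m,d,"top");P=P[(abs(P[:,0]-.543)<.07)&(abs(P[:,1]-.281)<.06)&(P[:,2]>.085)]
print(len(P),cv2.minAreaRect((P[:,:2]*1000).astype(np.float32)),np.median(P[:,2]))
m=((hsv[...,0]<5)|(hsv[...,0]>174))&(hsv[...,1]>130)
P=depth_pts(m,d,"top");P=P[(abs(P[:,0]-.5)<.06)&(abs(P[:,1]-.17)<.05)&(P[:,2]>.1)];print(len(P),P.mean(0),P.min(0),P.max(0))
# deck
al=np.ones(d.shape,bool);P=depth_pts(al,d,"top");P=P[(P[:,1]>.03)&(P[:,2]>.084)&(P[:,2]<.0945)&(P[:,0]>.42)&(P[:,0]<.72)&(P[:,1]<.4)]
print(len(P),cv2.minAreaRect((P[:,:2]*1000).astype(np.float32)))
big=cv2.resize(im,(768,576));cv2.imwrite("pics/top1.png",big[:,:,::-1])
E
```

```text
404 ((541.98974609375, 280.2237548828125), (62.20261001586914, 79.10397338867188), 87.6676025390625) 0.09667059453632476
63 [0.4995 0.1667 0.1659] [0.4873 0.1549 0.1121] [0.5149 0.1861 0.1813]
3748 ((573.448974609375, 229.97584533691406), (241.8094024658203, 220.95643615722656), 87.23523712158203)
```

View pics/top1.png

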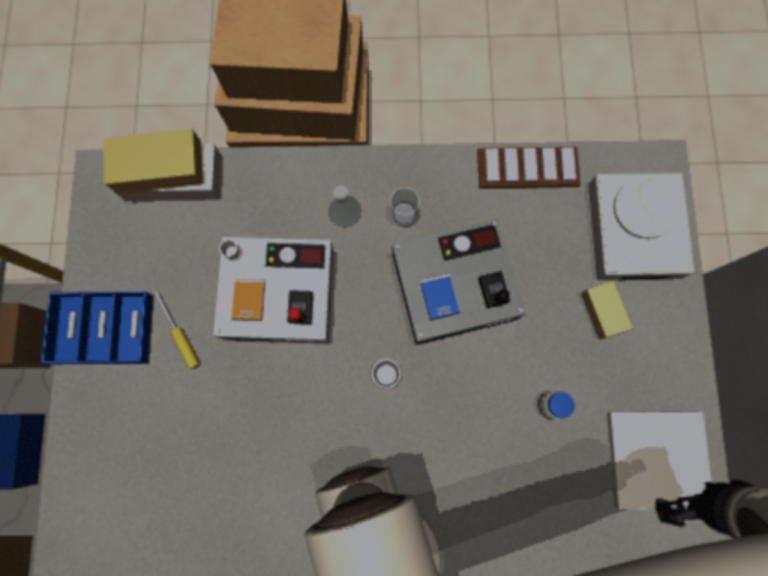

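View pics/scene0.png

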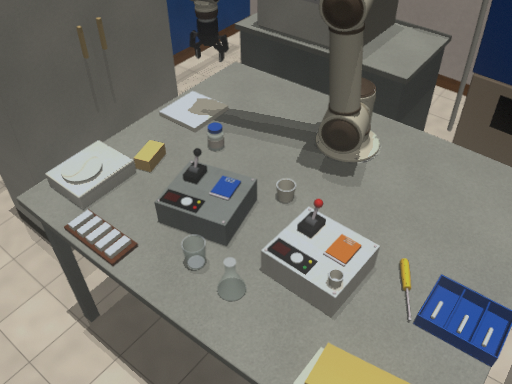

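The white box is on the left at top-view pixel (273,288). The hatch is at (248,300) and the red ball at (295,314), leaning to the front. The box yaw is about -2.5°. The grey box is on the right at (458,280), and the path across at z 0.23 is clear. I'm moving there with the gripper shut.

servo_tool([
  [[0,0,0],[0.012,-0.015,0],0],
  [[0,0,0],[0.025,-0.031,0],0],
  [[0,0,0],[0.025,-0.031,0],0],
  [[0,0,0],[0.025,-0.031,0],0],
  [[0,0,0],[0.025,-0.031,0],0],
  [[0,0,0],[0.025,-0.031,0],0],
  [[0,0,0],[0.025,-0.031,0],0],
  [[0,0,0],[0.025,-0.031,0],0],
  [[0,0,0],[0.025,-0.031,0],0],
  [[0,0,0],[0.025,-0.031,0],0],
])

```text
time: 2.45
ee_pos: [0.301, -0.1752, 0.2315]
tcp_rot: [180.0, -0.0, 16.7]
wrist_force: [0.4, -1.5, -0.5]
opening: 0.0001
grasp_force: 0.0
```

```bash
python3 -c "
from h import *
s=get_obs();print(s['time'],s['q'],s['ee_pos'],s['tcp_rot'],s['opening'],s['wrist_force'])"
```

```text
2.45 [-3.02099040e+01 -2.23703978e+01 -1.38789317e+01  9.84398232e+01
  3.71071320e-03  1.33042166e+02] [ 0.30099054 -0.17522898  0.23149599] [ 1.79964789e+02 -3.79601438e-02  1.67479436e+01] 0.00014668279081402763 [ 0.37015716 -1.54880321 -0.45743751]
```

servo_tool([
  [[0,0,-7.87],[0,0,0],0],
  [[0,0,-7.87],[0,0,0],0],
  [[0,0,-7.87],[0,0,0],0],
  [[0,0,-7.87],[0,0,0],0],
  [[0,0,-7.87],[0,0,0],0],
  [[0,0,-7.87],[0,0,0],0],
  [[0,0,-7.87],[0,0,0],0],
  [[0,0,-7.87],[0,0,0],0],
  [[0,0,-7.87],[0,0,0],0],
])

```text
time: 3.35
ee_pos: [0.3008, -0.1767, 0.2314]
tcp_rot: [180.0, 0.0, 87.9]
wrist_force: [0.0, -0.1, 0.4]
opening: 0.0004
grasp_force: 0.0
```

servo_tool([
  [[0,0,0],[0.04,0.014,0],0],
  [[0,0,0],[0.04,0.014,0],0],
  [[0,0,0],[0.04,0.014,0],0],
  [[0,0,0],[0.04,0.014,0],0],
  [[0,0,0],[0.04,0.014,0],0],
  [[0,0,0],[0.04,0.014,0],0],
  [[0,0,0],[0.04,0.014,0],0],
  [[0,0,0],[0.04,0.014,0],0],
  [[0,0,0],[0.03,0.012,0],0],
  [[0,0,0],[0,0,0],0],
])

```text
time: 4.35
ee_pos: [0.4401, 0.1707, 0.2303]
tcp_rot: [-179.9, -0.0, 87.8]
wrist_force: [-0.1, -0.9, -1.0]
opening: 0.0002
grasp_force: 0.0
```

```bash
python3 - <<'E'
from h import *
np.set_printoptions(precision=4,suppress=True)
s=get_obs();print(s['time'],s['q'],s['ee_pos'],s['tcp_rot'],s['wrist_force'])
im,d=camera("wrist");cv2.imwrite("pics/wrist1.png",im[:,:,::-1])
for n in("fuse_lever_tip","fuse_press"):print(n,[(round(x['score'],2),world(x['xyz'],"wrist")) for x in mark_of(n,"wrist")[:2]])
im,d=camera("top")
for n in("fuse_lever_tip","fuse_press","fuse_box"):print(n,[(round(x['score'],2),world(x['xyz'],"top")) for x in mark_of(n,"top")[:2]])
E
```

```text
4.35 [ 21.1887  -5.6273  -0.588   95.0911   0.0286 113.3954] [0.4401 0.1707 0.2303] [-179.9411   -0.0057   87.7933] [-0.1132 -0.946  -0.9663]
fuse_lever_tip [(0.72, array([0.4994, 0.1701, 0.1692])), (0.43, array([0.5128, 0.2817, 0.0981]))]
fuse_press [(0.88, array([0.5125, 0.2827, 0.1008]))]
fuse_lever_tip [(0.6, array([0.5005, 0.1705, 0.1643]))]
fuse_press [(0.16, array([ 0.3117, -0.3756, -0.0016]))]
fuse_box [(0.83, array([ 0.5716,  0.2287, -0.0005]))]
```

View pics/wrist1.png

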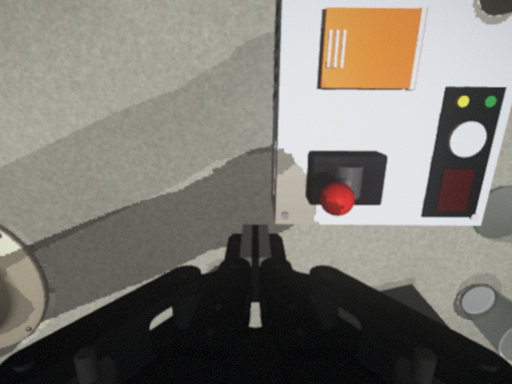

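Gripper is in front of the red ball (ball at wrist pixel (338,198), hatch ribs at (338,48)), aligned with the box. Next I lower and push the lever over.

servo_tool([
  [[0,0,0],[0,0,0.025],0],
  [[0,0,0],[0,0,0.03],0],
  [[0,0,0],[0,0.005,0.019],0],
  [[0,0,0],[0,0.015,0],0],
  [[0,0,0],[0,0.012,0],0],
  [[0,0,0],[0,0.012,0],0],
  [[0,0,0],[0,0.012,0],0],
  [[0,0,0],[0,0.012,0],0],
  [[0,0,0],[0,0.012,0],0],
  [[0,0,0],[0,0.005,0],0],
  [[0,0,0],[0,0,0],0],
])

```text
time: 5.8
ee_pos: [0.5249, 0.1642, 0.1568]
tcp_rot: [-180.0, 0.0, 87.6]
wrist_force: [-0.9, 0.2, 0.3]
opening: 0.0002
grasp_force: 0.0
```

servo_tool([
  [[0,0,0],[0,0.003,0],0],
  [[0,0,0],[0,0,0],0],
])

```text
time: 6.0
ee_pos: [0.5272, 0.1642, 0.1573]
tcp_rot: [-180.0, 0.0, 87.6]
wrist_force: [-0.8, -0.9, -0.7]
opening: -0.0002
grasp_force: 0.0
```

```bash
python3 - <<'E'
from h import *
np.set_printoptions(precision=4,suppress=True)
s=get_obs();print(s['time'],s['ee_pos'],s['tcp_rot'],s['wrist_force'])
for c in("wrist","scene"):
    im,d=camera(c);cv2.imwrite(f"pics/{c}2.png",im[:,:,::-1])
    for n in("fuse_lever_tip","fuse_press"):print(n,[(round(x['score'],2),world(x['xyz'],c)) for x in mark_of(n,c)[:2]])
E
```

```text
6.0 [0.5272 0.1642 0.1573] [-179.9992    0.0007   87.6127] [-0.8076 -0.8992 -0.7344]
fuse_lever_tip [(0.66, array([0.5494, 0.1696, 0.1694]))]
fuse_press [(0.9, array([0.517 , 0.2866, 0.0981]))]
fuse_lever_tip [(0.55, array([0.5548, 0.1699, 0.1694])), (0.55, array([0.6546, 0.3258, 0.0908]))]
fuse_press [(0.86, array([0.5141, 0.2838, 0.0999]))]
```

Now push on in small steps until the stop is felt.

servo_tool([
  [[0,0,0],[0,0.002,0],0],
  [[0,0,0],[0,0.002,0],0],
  [[0,0,0],[0,0,0],0],
])

```text
time: 6.6
ee_pos: [0.5302, 0.164, 0.1571]
tcp_rot: [-179.8, -0.0, 87.6]
wrist_force: [-7.9, -0.0, 3.3]
opening: -0.0003
grasp_force: 3.6
```

servo_tool([
  [[0,0,0],[0,0.002,0],0],
  [[0,0,0],[0,0,0],0],
])

```text
time: 6.8
ee_pos: [0.5307, 0.164, 0.1569]
tcp_rot: [-179.7, 0.0, 87.6]
wrist_force: [-14.7, 0.3, 4.3]
opening: -0.0002
grasp_force: 7.9
```

servo_tool([
  [[0,0,0],[0,0.002,0],0],
  [[0,0,0],[0,0,0],0],
])

```text
time: 7.0
ee_pos: [0.5312, 0.1639, 0.1568]
tcp_rot: [-179.5, 0.0, 87.7]
wrist_force: [-23.3, 0.7, 7.2]
opening: -0.0004
grasp_force: 12.3
```

The force climbs from 8 to 23 N with almost no further motion, so the lever is at its stop. I'll back straight off, rise and check.

servo_tool([
  [[0,0,0],[0,-0.006,0],0],
  [[0,0,0],[0,-0.02,0],0],
  [[0,0,0],[0,-0.03,0],0],
  [[0,0,0],[0,-0.02,-0.02],0],
  [[0,0,0],[0,0,-0.03],0],
  [[0,0,0],[0,0,0],0],
])

```text
time: 7.6
ee_pos: [0.4603, 0.1675, 0.2114]
tcp_rot: [179.7, -0.1, 87.6]
wrist_force: [-0.6, -0.5, 0.4]
opening: -0.0
grasp_force: 0.0
```

```bash
python3 - <<'E'
from h import *
np.set_printoptions(precision=4,suppress=True)
s=get_obs();print(s['time'],s['ee_pos'],s['tcp_rot'],s['wrist_force'])
for c in("wrist","top","scene"):
    im,d=camera(c);cv2.imwrite(f"pics/{c}3.png",im[:,:,::-1])
    for n in("fuse_lever_tip","fuse_press"):print(c,n,[(round(x['score'],2),world(x['xyz'],c)) for x in mark_of(n,c)[:2]])
E
```

```text
7.6 [0.4603 0.1675 0.2114] [179.6593  -0.1311  87.6282] [-0.5531 -0.512   0.3884]
wrist fuse_lever_tip [(0.84, array([0.5532, 0.1721, 0.1609]))]
wrist fuse_press [(0.79, array([0.5148, 0.2843, 0.0927]))]
top fuse_lever_tip [(0.6, array([0.5551, 0.1683, 0.1658]))]
top fuse_press []
scene fuse_lever_tip [(0.74, array([0.5736, 0.2276, 0.0053])), (0.67, array([0.555 , 0.1708, 0.1659]))]
scene fuse_press [(0.92, array([0.5141, 0.2854, 0.1017]))]
```

View pics/wrist3.png

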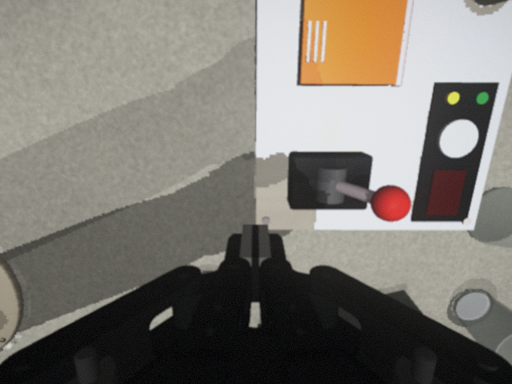

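The lever is fully over (ball at pixel (391,203), leaning to the far side). Moving above the press point (ribs at (316,42)).

servo_tool([
  [[0,0,0],[0.02,0.008,0],0],
  [[0,0,0],[0.04,0.016,0],0],
  [[0,0,0],[0.04,0.016,0],0],
  [[0,0,0],[0.018,0.008,0],0],
  [[0,0,0],[0,0,0.03],0],
  [[0,0,0],[0,0,0.04],0],
  [[0,0,0],[0,0,0.025],0],
  [[0,0,0],[0,0,0],0],
  [[0,0,0],[0,0,0],0],
])

```text
time: 8.95
ee_pos: [0.5121, 0.2828, 0.1127]
tcp_rot: [-180.0, 0.0, 87.6]
wrist_force: [0.4, -0.2, 0.1]
opening: -0.0002
grasp_force: 0.0
```

```bash
python3 - <<'E'
from h import *
np.set_printoptions(precision=4,suppress=True)
s=get_obs();print(s['time'],s['ee_pos'],s['tcp_rot'],s['wrist_force'])
a=[cv2.resize(camera(c)[0],(512,384))[:,:,::-1] for c in("wrist","scene")]
a[1]=cv2.resize(a[1][180:310,240:400],(472,384))
cv2.imwrite("pics/w4.png",cv2.resize(np.hstack(a),(800,312)))
E
```

```text
8.95 [0.5121 0.2828 0.1127] [-179.9776    0.0127   87.602 ] [ 0.4118 -0.1659  0.1294]
```

View pics/w4.png

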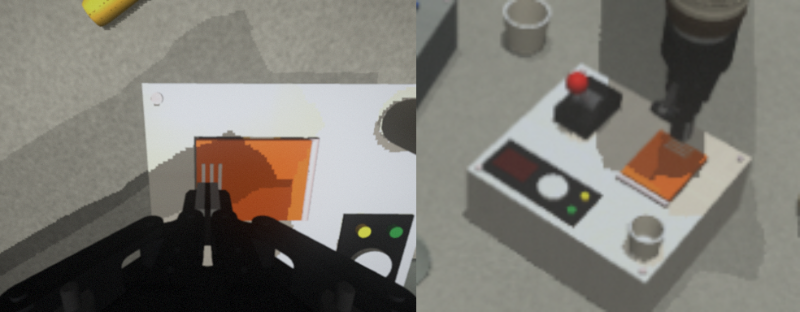

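Fingertips are over the ribs (left half, pixel (210,180)). Pressing down in small steps.

servo_tool([
  [[0,0,0],[0,0,0.006],0],
  [[0,0,0],[0,0,0.006],0],
  [[0,0,0],[0,0,0.003],0],
  [[0,0,0],[0,0,0.002],0],
  [[0,0,0],[0,0,0.002],0],
  [[0,0,0],[0,0,0],0],
])

```text
time: 9.65
ee_pos: [0.5122, 0.2829, 0.0936]
tcp_rot: [180.0, -0.0, 87.6]
wrist_force: [-0.7, -0.5, 4.0]
opening: 0.0
grasp_force: 1.8
```

servo_tool([
  [[0,0,0],[0,0,0.002],0],
  [[0,0,0],[0,0,0],0],
])

```text
time: 9.85
ee_pos: [0.5123, 0.2829, 0.0919]
tcp_rot: [180.0, -0.0, 87.6]
wrist_force: [-1.4, -1.0, 5.5]
opening: -0.0001
grasp_force: 2.7
```

servo_tool([
  [[0,0,0],[0,0,0.0015],0],
  [[0,0,0],[0,0,0],0],
])

```text
time: 10.05
ee_pos: [0.5124, 0.283, 0.0916]
tcp_rot: [179.9, -0.1, 87.6]
wrist_force: [-3.6, -1.7, 13.8]
opening: 0.0001
grasp_force: 6.9
```

servo_tool([
  [[0,0,0],[0,0,0.001],0],
  [[0,0,0],[0,0,0],0],
])

```text
time: 10.25
ee_pos: [0.5125, 0.283, 0.0915]
tcp_rot: [179.9, -0.1, 87.6]
wrist_force: [-6.1, -2.4, 19.6]
opening: 0.0
grasp_force: 9.8
```

The lid is at its stop (20 N). Release: rise straight up, then back away towards the robot.

servo_tool([
  [[0,0,0],[0,0,-0.01],0],
  [[0,0,0],[0,0,-0.02],0],
  [[0,0,0],[0,0,-0.03],0],
  [[0,0,0],[0,0,-0.04],0],
  [[0,0,0],[0,0,-0.04],0],
  [[0,0,0],[0,0,-0.03],0],
  [[0,0,0],[0,-0.03,0],0],
  [[0,0,0],[0,-0.04,0],0],
  [[0,0,0],[0,-0.04,0],0],
  [[0,0,0],[0,-0.03,0],0],
  [[0,0,0],[0,0,0],0],
])

```text
time: 11.35
ee_pos: [0.3697, 0.2887, 0.2598]
tcp_rot: [180.0, -0.1, 87.7]
wrist_force: [0.5, 0.1, -0.3]
opening: -0.0002
grasp_force: 0.0
```

```bash
python3 - <<'E'
from h import *
np.set_printoptions(precision=4,suppress=True)
s=get_obs();print(s['time'],s['ee_pos'],s['wrist_force'])
a=[camera(c)[0][:,:,::-1] for c in("top","scene")]
a[0]=cv2.resize(a[0][140:240,120:253],(512,384));a[1]=cv2.resize(a[1][180:310,240:400],(472,384))
cv2.imwrite("pics/w5.png",cv2.resize(np.hstack(a),(800,312)))
for c in("top","scene"):
  for n in("fuse_lever_tip","fuse_press"):print(c,n,[(round(x['score'],2),world(x['xyz'],c)) for x in mark_of(n,c)[:2]])
E
```

```text
11.35 [0.3697 0.2887 0.2598] [ 0.4867  0.0643 -0.2978]
top fuse_lever_tip [(0.49, array([0.5558, 0.1664, 0.1663]))]
top fuse_press [(0.46, array([0.5571, 0.2773, 0.1579]))]
scene fuse_lever_tip [(0.39, array([0.5567, 0.1724, 0.1662]))]
scene fuse_press [(0.95, array([0.5592, 0.2817, 0.1625]))]
```

View pics/w5.png

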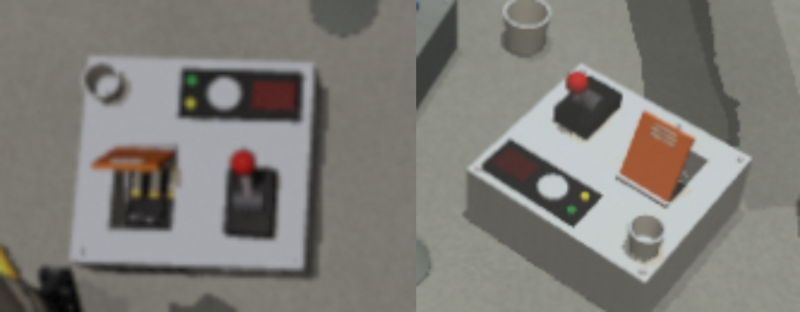

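The hatch stands open with the fuses showing (left half, (140,190)), and the lever is off. I'll wait over two seconds, staying clear.

servo_tool([
  [[0,0,0],[0,0,0],0],
  [[0,0,0],[0,0,0],0],
  [[0,0,0],[0,0,0],0],
  [[0,0,0],[0,0,0],0],
  [[0,0,0],[0,0,0],0],
  [[0,0,0],[0,0,0],0],
  [[0,0,0],[0,0,0],0],
  [[0,0,0],[0,0,0],0],
  [[0,0,0],[0,0,0],0],
  [[0,0,0],[0,0,0],0],
  [[0,0,0],[0,0,0],0],
  [[0,0,0],[0,0,0],0],
])

```text
time: 12.85
ee_pos: [0.3723, 0.2887, 0.2588]
tcp_rot: [180.0, -0.0, 87.6]
wrist_force: [0.2, 0.4, -0.7]
opening: 0.0
grasp_force: 0.0
```

servo_tool([
  [[0,0,0],[0,0,0],0],
  [[0,0,0],[0,0,0],0],
  [[0,0,0],[0,0,0],0],
  [[0,0,0],[0,0,0],0],
  [[0,0,0],[0,0,0],0],
  [[0,0,0],[0,0,0],0],
  [[0,0,0],[0,0,0],0],
  [[0,0,0],[0,0,0],0],
  [[0,0,0],[0,0,0],0],
  [[0,0,0],[0,0,0],0],
  [[0,0,0],[0,0,0],0],
  [[0,0,0],[0,0,0],0],
])

```text
time: 14.05
ee_pos: [0.3723, 0.2887, 0.2588]
tcp_rot: [180.0, -0.0, 87.6]
wrist_force: [-0.0, -0.6, -0.3]
opening: 0.0001
grasp_force: 0.0
```

```bash
python3 - <<'E'
from h import *
np.set_printoptions(precision=4,suppress=True)
camera("scene")
r=[(round(x['score'],2),world(x['xyz'],"scene")) for x in mark_of("fuse_press","scene")[:1]];print(get_obs()['time'],r)
if r and r[0][1][2]>.14: print(job_done())
E
```

```text
14.15 [(0.69, array([ 0.3857, -0.0064,  0.0015]))]
```

That reading was a false match on the large crucible, so I'm checking again with both cameras.

```bash
python3 - <<'E'
from h import *
np.set_printoptions(precision=4,suppress=True)
ok=False
for c in("top","scene"):
    im,d=camera(c)
    hsv=cv2.cvtColor(im,cv2.COLOR_RGB2HSV)
    P=depth_pts((hsv[...,0]>3)&(hsv[...,0]<22)&(hsv[...,1]>130)&(hsv[...,2]>60),d,c)
    P=P[(abs(P[:,0]-.56)<.08)&(abs(P[:,1]-.281)<.06)&(P[:,2]>.085)]
    print(c,len(P),P.max(0) if len(P) else 0,[(round(x['score'],2),world(x['xyz'],c)) for x in mark_of("fuse_press",c)[:2]])
    ok|=len(P)>20 and np.percentile(P[:,2],95)>.15
print(ok,get_obs()['time'])
if ok: print(job_done())
E
```

```text
top 100 [0.5796 0.3088 0.1705] [(0.73, array([0.5568, 0.167 , 0.1646]))]
scene 582 [0.5908 0.3139 0.1729] [(0.89, array([0.5576, 0.2789, 0.1626]))]
True 14.35
the job is handed in; nothing more can be done
None
```

The white box's red lever is pushed fully over to off; I then pressed the orange hatch once and it popped up, and it was still open after more than two seconds with the arm clear, so I handed the job in at 14.4 s.

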